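Find the hidden catch and open the craft-knife safety box

ROBOT

A 6-joint arm with a two-finger parallel gripper is mounted at the origin on the work surface. World frame = base frame: x ahead of the robot, y to its left, z up, the work surface at z = 0. Lengths are in m, angles in rad, forces in N, time in s.
With the tool pointing down it reaches from about 0.3 to 0.875 m from the base axis. Payload 6.4 kg.
Tool frame: the origin (TCP) lies midway between the tips of the shut fingers; the grasp point (between the pads) lies 19 mm behind it (robot.grip_point_offset is the distance from the TCP to the grasp point, in m); z points along the fingers, y is the line along which they close (so a half turn about z gives the same grasp; the last joint's range is limited). The gripper opens to 85 mm and grips with 20 to 120 N. Pads are 22 mm wide; open, the fingers measure 114 mm over their backs; the gripper's body (76 mm by 85 mm) begins 54 mm behind the grasp point. The pads swing forward as they close: fully open they stand 13 mm farther back than shut.
Start: joints at [-1.361, 0.181, 1.607, -0, 1.354, -0.206], TCP at [0.232, -0.526, 0.198] pointing down, gripper open.
Joint ranges: [-2.99, 2.99], [-0.89, 2.07], [0.3, 2.58], [-1.14, 4.28], [0, 2.63], [-3.12, 3.12]. Speed limits (rad/s): [2.57, 2.57, 3.01, 3.14, 3.14, 3.14].

INTERFACE

Orientations are given as a 3x3 rotation matrix whose columns are the frame's x, y, z axes.
In Python, from plant import robot gives the robot as it stands.
- The arm moves only by the tool move_arm, never from a script. Its argument "motion" is a list of rows, each an object with "translation": the shift along the tool's x, y, z in m, a list of three; "turn": the turn, a rotation vector about the tool's x, y, z in rad, a list of three. A call has 1 to 20 rows; each row is the pose to reach, as a shift and turn from the pose commanded when the call began, along the tool's axes at that moment; what a row does not reach only later rows make up. A row lasts 1/12 s, in which the tool goes at most 41.7 mm and 7.16 degrees, less where a joint would pass 70% of its speed; a pose out of reach is approached as far as the arm can. A call with a gripper value outside its range is refused whole. "hand" is the opening, from 0 (shut) to 1 (fully open), set as the call begins (left out, the last holds). The fingers move at their own pace and stop on an object; "newtons" is the grip in N (left out, the last holds). Time passes only in rows, so rows that repeat a pose let the fingers close. It gives the time, the measured TCP pose, the force, the opening and the grip force at its end, in the units of the state.
- robot.get_obs(): the state, without advancing time (a new reading comes with each control period).
- robot.grab_frame(name): name is "side" or "top"; returns a dict with "color" (420x560x3 uint8, red, green, blue), "vfov" (degrees; the focal length in pixels is half the picture's height over the tangent of half this angle, whatever the lens; pixels are square), "cx", "cy" (the principal point, pixels), "R" (3x3) and "t" (3): a world point X has camera coordinates R X + t. Camera axes: x right, y down, z forward; pixel columns grow to the right and rows downward; lengths in m; the calibration is good to about 2 mm. A picture is of the moment at which its call begins. There is no depth.
- robot.job_done(): hands the job in; it is judged then, once.
The state is a dict: "clock": time; "joint_positions": joint angles; "joint_vel": joint speeds; "joint_torque": joint torques, N m; "position": TCP position; "tcp_rot": TCP orientation; "ft_force": force on the tool from outside, world axes, zero at the start; "wrist_torque": the same for the moment, N m; "width": finger opening in m; "finger_force": force on a finger pad.
Only numpy, scipy, OpenCV 4.12 (cv2) and the standard library are available. Lean on these libraries where they do the work, as an engineer would, in place of code of your own. Each camera call takes 0.05 s, during which the arm holds its last target. There are 200 camera calls.

TASK

Open the grey craft-knife safety box on the bench: with the fingertips, feel along the row of six plain plates in its top, in front of the lid, for the one plate that gives, and press that plate in so that the concealed catch lets the lid spring up. Then push the raised lid right back, past upright to its stop, with the outside of the fingers, and leave it standing open. Do not pick anything up, do not force anything, and leave the things standing around the box where they are.

Things in the scene. Friction and masses are not known exactly. Their poses are not given: they have to be found in the camera images.
- box: Grey steel safety box, 235 (x) x 310 (y) x 75 mm high, fixed to the bench at a varying place and yaw. Origin: centre of its underside. -x is its front (towards the robot), z up. The front 75 mm of its flat top is the panel with the plates, behind it the lid, then an 18 mm rim. Inside: a tray of craft knives.
- panel (a point): Middle of the row of plates, level with the box's top; axes as the box's, row along y. Six grey plates, each 56 (x) x 44 mm (y), 1 mm gaps each side, centres at y = -115, -69, -23, 23, 69, 115 mm. Five are rigid and flush with the top. The catch plate, at any of the six places, looks the same but lies 2 mm deeper and is sprung. It lies at box x -80.5, z 75 mm.
- catch (a joint): How far the catch plate is pressed in, m: 0 at rest, 0.006 fully in. It gives from about 1 N, is fully in at about 2.5 to 4 N, and frees the lid when pressed about 0.004 or more. It springs back when let go.
- lid (a joint): Opening angle of the lid, rad: about 0 shut and locked, 1.57 upright, 1.85 at its stop. Freed, it springs by itself to about 1.2 in about a second; a stiff hinge then holds it wherever it is left, and pushing on takes 1 to 2 N at its edge. A plain grey plate without handle, 139 mm from hinge to free front edge, 290 mm wide (box y), 8 mm thick, with a thin rail under its edge, 17 mm below its top.
- lid_hinge (a point): Middle of the lid's hinge line, which runs along the box's y at box x = 97.5, z = 71 mm. Axes as the box's.
- lid_edge (a point): Middle of the lid's free front edge, at half its thickness; moves with the lid: shut, 139 mm in front of the hinge (just behind the panel); opening, it rises and swings towards the box's +x; at 1.2 rad it is 130 mm above and 50 mm in front of the hinge. Its x axis points to the hinge, y along the edge.
- glue: White glue stick, diameter 28, 85 mm tall, standing beside the box. Origin under its centre. Not to be disturbed.
- eraser: White eraser, 55 x 24 x 14 mm, lying in front of the box. Origin under its centre. Not to be disturbed.
- tape: Roll of brown paper tape lying flat, diameter 90, hole 60, 24 mm high, beside the box. Origin at the centre of its underside. Not to be disturbed.
- cup: Grey pencil cup, diameter 76, 100 mm tall, empty, beside the box. Origin at the centre of its underside. Not to be disturbed.
- paint: White paint bottle with black cap, diameter 54, 130 mm tall, behind the box. Origin at the centre of its underside. Not to be disturbed.
- stapler: Black and steel stapler, 135 x 34 x 42 mm, behind the box. Origin at the centre of its underside. Not to be disturbed.
- sharpener: Small metal pencil sharpener, 26 x 17 x 12 mm, beside the box. Origin at the centre of its underside. Not to be disturbed.

How it is judged:
On the way, in this order (a step that is already met when the one before it is completed fails the run):
1. the catch plate is found and pressed in (value of joint catch above 0.003 m), for 0.02 s.
2. the freed lid has sprung up (value of joint lid above 0.7 rad), for 0.1 s.
At the end, for the whole second after the job is handed in: The lid stands at rest, pushed back past upright to more than 1.6 rad (its stop is at 1.85), the catch plate has sprung back (under 1.5 mm in), and each of the seven loose things is within 30 mm of where it started (value of joint lid above 1.6 rad and velocity of joint lid between -0.1 and 0.1 rad/s and value of joint catch below 0.0015 m and distance of each of glue, eraser, tape, cup, paint, stapler, sharpener from where it was at the start of the episode below 0.03 m); the robot touches nothing.
It fails at once if a loose bystander is lifted, carried or pushed away (more than 40 mm) (distance of any of glue, eraser, tape, cup, paint, stapler, sharpener from where it was at the start of the episode above 0.04 m).
It fails at once if the box, panel rim or lid is forced with more than 80 N (contact force between the arm and box above 80 N).
It fails at once if the box or lid is forced with the fingers, more than 80 N (contact force between the fingers and box above 80 N).
It also fails if it takes over 54 s, if anything falls off the work surface, if the arm or the gripper's body presses on something with over 40 N, if the wrist force passes 120 N, or if a joint passes its speed limit or range.

## Working session

There is one attempt and no reset: what is moved stays moved. The work goes in short steps, Python scripts to look and compute and a tool call to move; the robot and the scene stay as the last step left them, time stands still between calls to the robot, and variables do not carry over. Pictures are saved under pics/ and viewed, at most 10 in all, crops included, and the job is handed in when it is done.

Besides the shell and the picture viewer there is one more tool, called after "Request:" by a JSON object that holds its "api" and its "payload". move_arm: Moves the arm, as the interface text tells. Its arguments: {"type":"object","properties":{"motion":{"type":"array","items":{"type":"object","properties":{"translation":{"type":"array","items":{"type":"number"}},"turn":{"type":"array","items":{"type":"number"}}}}},"hand":{"type":"number"},"newtons":{"type":"number"}},"required":["motion"]}

```bash
ls; mkdir -p pics; python3 - <<'E'
from plant import robot
import cv2,pickle
d={}
for n in("side","top"):
    f=robot.grab_frame(n);d[n]=f
    cv2.imwrite(f"pics/{n}0.png",f["color"][:,:,::-1]);print(n,f["vfov"],f["cx"],f["cy"],f["R"],f["t"])
pickle.dump(d,open("f0.pkl","wb"))
o=robot.get_obs();print(o)
E
```

```text
pics
side 55.91812514391431 287.0953207689939 202.620313343734 [[-0.80514582 -0.59299938  0.00958884]
 [-0.43966673  0.58595121 -0.68070136]
 [ 0.39803689 -0.55227975 -0.73249827]] [0.50369236 0.28740861 0.58765192]
top 43.557924445817605 279.5578171805904 215.32307253856897 [[ 0.00793656 -0.99996544 -0.00247781]
 [-0.98358382 -0.00735977 -0.18030173]
 [ 0.18027726  0.00386811 -0.98360823]] [0.00569692 0.61221716 0.9040944 ]
{'clock': 0.1, 'joint_positions': array([-1.36128095e+00,  1.81445800e-01,  1.60788260e+00,  1.06172257e-05,
        1.35381222e+00, -2.06320933e-01]), 'joint_vel': array([ 0.00103608, -0.000681  , -0.00194139,  0.00108645,  0.00127682,
        0.00015722]), 'joint_torque': array([-7.52441701e-05, -4.45882237e+01, -3.52236450e+01, -4.99917114e-04,
        4.15317452e-03, -1.56226554e-05]), 'position': array([ 0.23216901, -0.52545992,  0.19769834]), 'tcp_rot': array([[ 9.14779788e-01,  4.03952772e-01, -3.11813713e-04],
       [ 4.03952760e-01, -9.14778590e-01,  1.51627196e-03],
       [ 3.27261753e-04, -1.51301295e-03, -9.99998802e-01]]), 'ft_force': array([-0.4685509 ,  0.16089596, -0.01753616]), 'wrist_torque': array([ 0.02520619, -0.00984176,  0.00453583]), 'finger_force': 0.0, 'width': 0.08539417209820925}
```

View pics/top0.png

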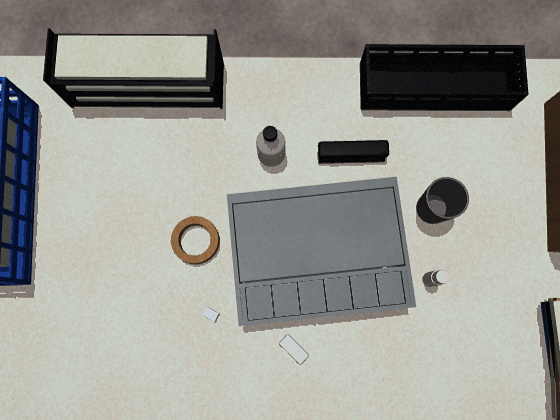

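View pics/side0.png

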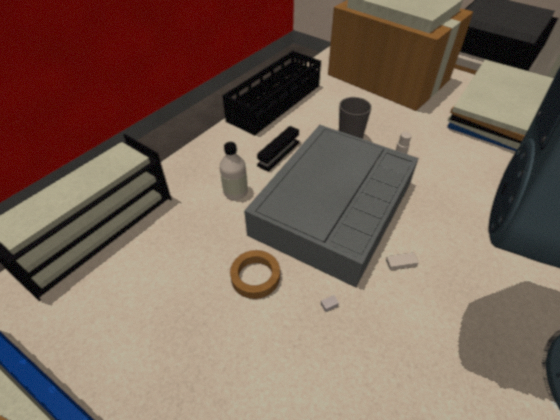

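The top view shows the box with its plate row from about (246,300) on the left to (407,288) on the right. The eraser is at (294,349), sharpener (211,314), glue (435,278), cup (442,200), tape (195,240), paint (270,147) and stapler (353,151). The side view agrees.

```bash
cat > h.py <<'E'
import numpy as np,cv2,pickle
def ray(f,u,v,z):
    h=f["color"].shape[0];F=h/2/np.tan(np.radians(f["vfov"])/2)
    d=f["R"].T@np.array([(u-f["cx"])/F,(v-f["cy"])/F,1]);c=-f["R"].T@f["t"]
    return c+d*(z-c[2])/d[2]
def proj(f,X):
    h=f["color"].shape[0];F=h/2/np.tan(np.radians(f["vfov"])/2)
    p=f["R"]@np.array(X)+f["t"];return np.array([f["cx"],f["cy"]])+F*p[:2]/p[2]
E
python3 - <<'E'
from h import *
d=pickle.load(open("f0.pkl","rb"));f=d["top"];print(-f["R"].T@f["t"])
im=f["color"]
hsv=cv2.cvtColor(im,cv2.COLOR_RGB2HSV)
# grey steel: bluish, mid-dark
m=((im[:,:,2].astype(int)-im[:,:,0]>2)&(im[:,:,0]>40)&(im[:,:,0]<150)).astype(np.uint8)
m[:150]=0;m[:,:180]=0;m[:,480:]=0
m=cv2.morphologyEx(cv2.morphologyEx(m,cv2.MORPH_CLOSE,np.ones((7,7))),cv2.MORPH_OPEN,np.ones((9,9)))
c=max(cv2.findContours(m,0,1)[0],key=cv2.contourArea)
q=cv2.approxPolyDP(c,8,True)[:,0];print(q.tolist())
for p in q: print(p,ray(f,*p,.075).round(4))
for n,(u,v) in dict(eraser=(294,349),sharp=(211,314),glue=(440,277),cup=(445,190),paint=(270,134)).items():print(n,ray(f,u,v,dict(glue=.085,cup=.1,paint=.13).get(n,.012)).round(3))
cr=cv2.resize(im[255:330,230:420],None,fx=4,fy=4,interpolation=cv2.INTER_CUBIC)
g=d["side"]["color"][125:280,320:425];g=cv2.resize(g,None,fx=3,fy=3)[:300]
cr=cv2.convertScaleAbs(cr,alpha=1.8);cv2.imwrite("pics/c.png",cr[:,:,::-1])
E
```

```text
[0.43913402 0.00670537 0.99967262]
[[396, 178], [228, 194], [238, 323], [414, 306]]
[396 178] [ 0.6789 -0.2     0.075 ]
[228 194] [0.647  0.1036 0.075 ]
[238 323] [0.4193 0.0805 0.075 ]
[414 306] [ 0.4506 -0.2239  0.075 ]
eraser [ 0.372 -0.018  0.012]
sharp [0.434 0.136 0.012]
glue [ 0.5   -0.268  0.085]
cup [ 0.651 -0.28   0.1  ]
paint [0.742 0.028 0.13 ]
```

View pics/c.png

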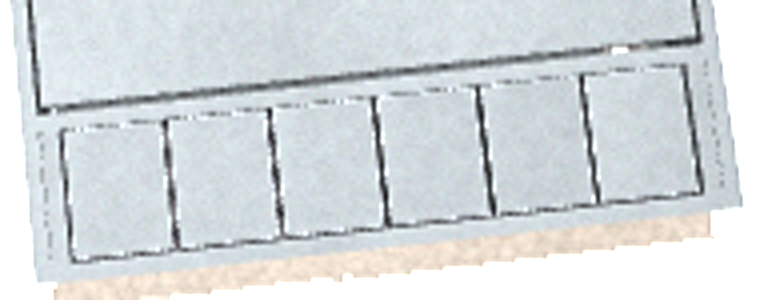

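The crop shows the six plates evenly spaced, with corners at crop pixels (60,130), (685,65), (702,192) and (75,262). No plate stands out by eye, so I'll have to feel for it.

```bash
cat >> h.py <<'E'
yaw=.1035;c=np.array([.549,-.060]);RB=np.array([[np.cos(yaw),-np.sin(yaw)],[np.sin(yaw),np.cos(yaw)]])
def w(x,y,z): return np.r_[c+RB@[x,y],z]
def b(X): return np.r_[RB.T@(np.array(X[:2])-c),X[2]]
E
python3 - <<'E'
from h import *
from plant import robot
f=pickle.load(open("f0.pkl","rb"))["top"]
for u,v in [(60,130),(685,65),(702,192),(75,262),(380.5,162)]: print(b(ray(f,u/4+230,v/4+255,.075)).round(4))
o=robot.get_obs();R=o["tcp_rot"]
T=w(-82,-115,0)
T=w(-.082,-.115,.100);print(T,R.T@(T-o["position"]),np.arctan2(R[1,0],R[0,0])-yaw)
E
```

```text
[-0.0551  0.136   0.075 ]
[-0.0531 -0.1391  0.075 ]
[-0.1083 -0.1389  0.075 ]
[-0.112   0.1343  0.075 ]
[-0.0822 -0.0016  0.075 ]
[ 0.47932007 -0.18285645  0.1       ] [ 0.36445244 -0.21342115  0.09814064] 0.31233376453714706
```

Request:
{"api": "move_arm", "payload": {"hand": 0, "motion": [{"translation": [0.03, -0.018, 0.0], "turn": [0, 0, 0.03]}, {"translation": [0.06, -0.035, 0.0], "turn": [0, 0, 0.08]}, {"translation": [0.09, -0.053, 0.0], "turn": [0, 0, 0.14]}, {"translation": [0.12, -0.07, 0.0], "turn": [0, 0, 0.2]}, {"translation": [0.15, -0.088, 0.0], "turn": [0, 0, 0.26]}, {"translation": [0.18, -0.105, 0.0], "turn": [0, 0, 0.312]}, {"translation": [0.21, -0.123, 0.01], "turn": [0, 0, 0.312]}, {"translation": [0.24, -0.14, 0.02], "turn": [0, 0, 0.312]}, {"translation": [0.27, -0.158, 0.03], "turn": [0, 0, 0.312]}, {"translation": [0.3, -0.176, 0.05], "turn": [0, 0, 0.312]}, {"translation": [0.33, -0.193, 0.07], "turn": [0, 0, 0.312]}, {"translation": [0.35, -0.205, 0.085], "turn": [0, 0, 0.312]}, {"translation": [0.36, -0.211, 0.095], "turn": [0, 0, 0.312]}, {"translation": [0.3645, -0.2135, 0.098], "turn": [0, 0, 0.312]}, {"translation": [0.3645, -0.2135, 0.098], "turn": [0, 0, 0.312]}, {"translation": [0.3645, -0.2135, 0.098], "turn": [0, 0, 0.312]}]}}

```text
clock: 1.43
position: [0.4795, -0.1845, 0.101]
tcp_rot: [[0.995, 0.103, 0.0], [0.103, -0.995, -0.001], [0.0, 0.001, -1.0]]
ft_force: [0.6, 1.0, -0.0]
width: 0.0001
finger_force: 0.0
```

Request:
{"api": "move_arm", "payload": {"motion": [{"translation": [0, 0, 0.01]}, {"translation": [0, 0, 0.019]}, {"translation": [0, 0, 0.022]}, {"translation": [0, 0, 0.023]}, {"translation": [0, 0, 0.024]}, {"translation": [0, 0, 0.025]}, {"translation": [0, 0, 0.026]}, {"translation": [0, 0, 0.0265]}, {"translation": [0, 0, 0.027]}, {"translation": [0, 0, 0.027]}]}}

```text
invalid input
```

Request:
{"api": "move_arm", "payload": {"motion": [{"translation": [0, 0, 0.01], "turn": [0, 0, 0]}, {"translation": [0, 0, 0.019], "turn": [0, 0, 0]}, {"translation": [0, 0, 0.022], "turn": [0, 0, 0]}, {"translation": [0, 0, 0.023], "turn": [0, 0, 0]}, {"translation": [0, 0, 0.024], "turn": [0, 0, 0]}, {"translation": [0, 0, 0.025], "turn": [0, 0, 0]}, {"translation": [0, 0, 0.026], "turn": [0, 0, 0]}, {"translation": [0, 0, 0.0265], "turn": [0, 0, 0]}, {"translation": [0, 0, 0.027], "turn": [0, 0, 0]}, {"translation": [0, 0, 0.027], "turn": [0, 0, 0]}]}}

```text
clock: 2.27
position: [0.4795, -0.1834, 0.0735]
tcp_rot: [[0.995, 0.104, 0.0], [0.104, -0.995, -0.0], [0.0, 0.0, -1.0]]
ft_force: [0.9, 0.0, 1.0]
width: 0.0001
finger_force: 0.0
```

Request:
{"api": "move_arm", "payload": {"motion": [{"translation": [0, 0, 0.0005], "turn": [0, 0, 0]}, {"translation": [0, 0, 0.001], "turn": [0, 0, 0]}, {"translation": [0, 0, 0.0015], "turn": [0, 0, 0]}, {"translation": [0, 0, 0.0015], "turn": [0, 0, 0]}]}}

```text
clock: 2.6
position: [0.4794, -0.1834, 0.0719]
tcp_rot: [[0.995, 0.104, -0.0], [0.104, -0.995, 0.0], [-0.0, -0.0, -1.0]]
ft_force: [-0.2, 0.2, 0.6]
width: 0.0
finger_force: 0.0
```

Request:
{"api": "move_arm", "payload": {"motion": [{"translation": [0, 0, 0.0007], "turn": [0, 0, 0]}, {"translation": [0, 0, 0.0014], "turn": [0, 0, 0]}, {"translation": [0, 0, 0.002], "turn": [0, 0, 0]}, {"translation": [0, 0, 0.002], "turn": [0, 0, 0]}]}}

```text
clock: 2.93
position: [0.4794, -0.1834, 0.0698]
tcp_rot: [[0.995, 0.104, -0.0], [0.104, -0.995, 0.0], [-0.0, -0.0, -1.0]]
ft_force: [-0.3, -0.7, -0.3]
width: 0.0001
finger_force: 0.0
```

Request:
{"api": "move_arm", "payload": {"motion": [{"translation": [0, 0, 0.0007], "turn": [0, 0, 0]}, {"translation": [0, 0, 0.0014], "turn": [0, 0, 0]}, {"translation": [0, 0, 0.002], "turn": [0, 0, 0]}, {"translation": [0, 0, 0.002], "turn": [0, 0, 0]}]}}

```text
clock: 3.27
position: [0.4794, -0.1834, 0.0678]
tcp_rot: [[0.995, 0.104, -0.0], [0.104, -0.995, 0.0], [-0.0, -0.0, -1.0]]
ft_force: [0.6, 0.6, 0.5]
width: -0.0002
finger_force: 0.0
```

```bash
python3 - <<'E'
from h import *
from plant import robot
o=robot.get_obs();print(o["position"],o["ft_force"],o["wrist_torque"])
d={}
for n in("side","top"):
    f=robot.grab_frame(n);d[n]=f["color"]
cv2.imwrite("pics/s1.png",np.hstack([cv2.resize(d["side"][100:300,220:440],(400,364)),cv2.resize(d["top"][160:342,220:420],(400,364))])[:,:,::-1])
E
```

```text
[ 0.47937107 -0.18339614  0.06781724] [0.60833054 0.61831323 0.53199573] [-0.06350311 -0.01653484  0.0005463 ]
```

View pics/s1.png

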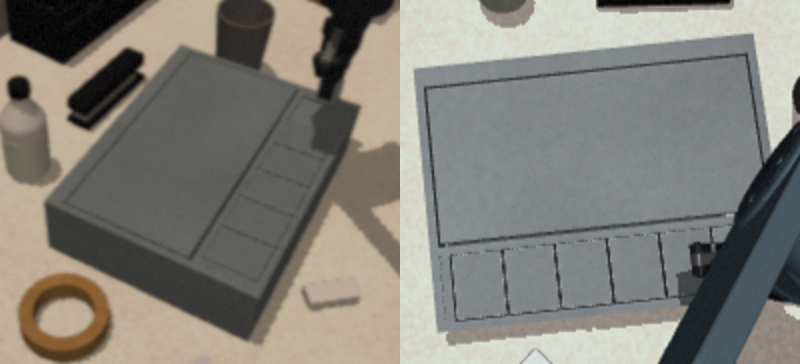

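```bash
python3 - <<'E'
from h import *
d=pickle.load(open("f0.pkl","rb"))
for n in d:
  for z in (.068,.075,.1,.14): print(n,z,proj(d[n],[.4794,-.1834,z]).round(0))
  print(proj(d[n],w(-.0805,-.115,.075)))
from plant import robot
a=robot.grab_frame("side")["color"][60:240,330:480];t=robot.grab_frame("top")["color"][250:370,330:430]
cv2.imwrite("pics/s2.png",np.hstack([cv2.resize(a,(450,540),interpolation=2),cv2.resize(t,(350,540) if 0 else (350,420),interpolation=2)[:540] if 0 else cv2.copyMakeBorder(cv2.resize(t,(350,420),interpolation=2),0,120,0,0,0)])[:,:,::-1])
E
```

```text
side 0.068 [395. 166.]
side 0.075 [396. 163.]
side 0.1 [399. 154.]
side 0.14 [403. 138.]
[395.29777127 163.25090903]
top 0.068 [389. 289.]
top 0.075 [390. 289.]
top 0.1 [393. 288.]
top 0.14 [398. 287.]
[389.70373521 288.24053595]
```

View pics/s2.png

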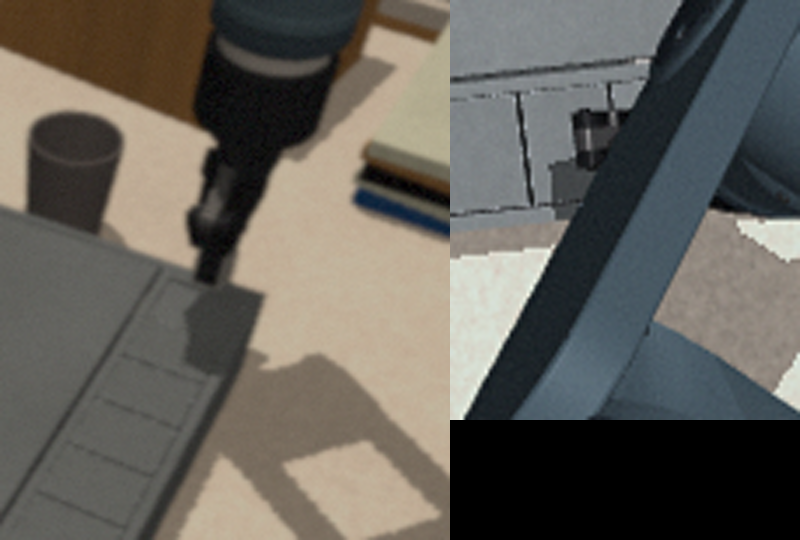

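The fingertips seem to end near side-view crop (210,285), which is about (400,155) in the full image. That is higher than the reported z projects to. I'll enhance the picture to check the height.

```bash
python3 - <<'E'
from h import *
from plant import robot
a=robot.grab_frame("side")["color"][120:195,360:435]
a=cv2.convertScaleAbs(cv2.resize(a,(600,600),interpolation=cv2.INTER_CUBIC),alpha=2.6,beta=-20)
cv2.imwrite("pics/s3.png",a[:,:,::-1])
E
```

```text
(no output)
```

View pics/s3.png

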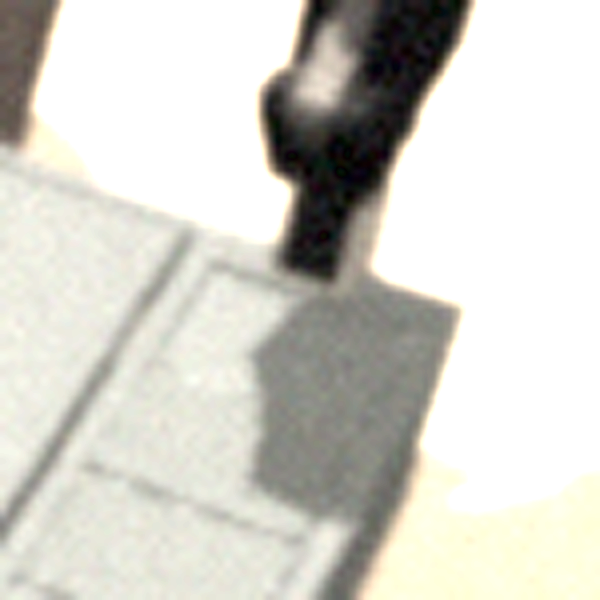

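The enhanced crop shows the tip at (310,278), which is full pixel (398.7,154.7). At this xy that puts it at z ≈ 0.098, above the plate, so there is no contact yet and that fits the near-zero force. I'll keep descending in small steps and watch the force.

Request:
{"api": "move_arm", "payload": {"motion": [{"translation": [0, 0, 0.001], "turn": [0, 0, 0]}, {"translation": [0, 0, 0.002], "turn": [0, 0, 0]}, {"translation": [0, 0, 0.003], "turn": [0, 0, 0]}, {"translation": [0, 0, 0.004], "turn": [0, 0, 0]}, {"translation": [0, 0, 0.004], "turn": [0, 0, 0]}]}}

```text
clock: 3.93
position: [0.4793, -0.1833, 0.0637]
tcp_rot: [[0.995, 0.104, -0.0], [0.104, -0.995, 0.0], [-0.0, -0.0, -1.0]]
ft_force: [-0.4, -0.7, 0.4]
width: 0.0
finger_force: 0.0
```

```bash
python3 - <<'E'
from h import *
from plant import robot
o=robot.get_obs();print(o["position"],o["ft_force"],o["joint_positions"])
f=robot.grab_frame("side");a=f["color"][120:200,380:425].astype(int).sum(2)
m=(a<75).astype(np.uint8);ys,xs=np.where(m);print(ys.max()+120,xs[ys==ys.max()]+380)
a=cv2.convertScaleAbs(cv2.resize(f["color"][120:195,360:435],(600,600),interpolation=cv2.INTER_CUBIC),alpha=2.6,beta=-20)
cv2.imwrite("pics/s4.png",a[:,:,::-1])
for r in range(146,176,2): print(r,f["color"][r,390:410].sum(1))
E
```

```text
[ 0.47931038 -0.18332696  0.06368658] [-0.38353085 -0.74285967  0.43218708] [-5.96938899e-01  2.13267192e-01  1.86875496e+00  1.42102100e-05
  1.06004259e+00  8.69999096e-01]
155 [398 399 400]
146 [508 511 513 504 444 325 196  95  45  35  49  42  47  54  63 102 155 237
 336 437]
148 [412 459 479 475 405 262 128  72  43  35  42  48  55 121 170 195 212 273
 383 476]
150 [299 300 305 291 255 167  80  50  69  60  43  54  98 148 200 197 234 324
 427 502]
152 [276 281 269 246 194 121  70  50  56  37  59  69 130 177 196 214 287 394
 484 517]
154 [238 226 232 216 166 110  62  22  36  58  69 104 165 207 198 198 225 300
 383 446]
156 [289 271 271 257 243 218 190 160 128 111  98 147 201 207 187 181 179 183
 201 210]
158 [292 287 294 286 287 252 214 200 188 187 183 179 197 184 178 174 178 187
 180 177]
160 [295 297 290 281 255 211 184 181 174 176 184 173 178 178 180 172 170 171
 165 175]
162 [288 266 252 216 195 183 184 183 175 181 183 187 179 181 169 183 184 179
 176 180]
164 [267 218 199 182 189 182 171 181 187 187 179 180 177 177 180 179 192 184
 180 188]
166 [284 256 208 182 180 184 189 185 177 176 185 181 184 174 183 182 186 184
 182 180]
168 [284 272 229 194 188 186 185 187 182 177 179 186 180 186 177 180 178 179
 174 176]
170 [277 273 239 196 180 174 187 188 179 176 189 180 181 174 184 177 180 174
 172 179]
172 [285 259 221 184 179 175 184 195 196 176 179 184 183 177 183 184 174 175
 181 180]
174 [274 257 205 183 174 179 173 172 176 172 179 178 181 180 180 175 177 185
 175 177]
```

Request:
{"api": "move_arm", "payload": {"motion": [{"translation": [0, 0, 0.002], "turn": [0, 0, 0]}, {"translation": [0, 0, 0.004], "turn": [0, 0, 0]}, {"translation": [0, 0, 0.006], "turn": [0, 0, 0]}, {"translation": [0, 0, 0.008], "turn": [0, 0, 0]}, {"translation": [0, 0, 0.01], "turn": [0, 0, 0]}, {"translation": [0, 0, 0.01], "turn": [0, 0, 0]}]}}

```text
clock: 4.48
position: [0.4791, -0.1833, 0.0534]
tcp_rot: [[0.995, 0.104, -0.001], [0.104, -0.995, 0.001], [-0.001, -0.001, -1.0]]
ft_force: [-0.2, 0.5, 0.3]
width: 0.0
finger_force: 0.0
```

```bash
cat > tip.py <<'E'
from h import *
from plant import robot
o=robot.get_obs();print(o["clock"],o["position"],b(o["position"]).round(4),o["ft_force"])
f=robot.grab_frame("side");a=f["color"][110:290,330:430].astype(int).sum(2)
m=(a<100).astype(np.uint8);ys,xs=np.where(m);print("tip",ys.max()+110,xs[ys==ys.max()]+330, "pred",proj(f,o["position"]).round(1))
cv2.imwrite("pics/last.png",f["color"][:,:,::-1])
cv2.imwrite("pics/lastt.png",robot.grab_frame("top")["color"][:,:,::-1])
E
python3 tip.py
```

```text
4.4833 [ 0.47913917 -0.18325059  0.05342027] [-0.0822 -0.1154  0.0534] [-0.22840342  0.45609866  0.32858598]
tip 159 [396 397 398 399] pred [394.  171.1]
```

Request:
{"api": "move_arm", "payload": {"motion": [{"translation": [0, 0, 0.001], "turn": [0, 0, 0]}, {"translation": [0, 0, 0.002], "turn": [0, 0, 0]}, {"translation": [0, 0, 0.003], "turn": [0, 0, 0]}, {"translation": [0, 0, 0.004], "turn": [0, 0, 0]}, {"translation": [0, 0, 0.005], "turn": [0, 0, 0]}, {"translation": [0, 0, 0.006], "turn": [0, 0, 0]}, {"translation": [0, 0, 0.007], "turn": [0, 0, 0]}, {"translation": [0, 0, 0.007], "turn": [0, 0, 0]}]}}

```text
clock: 5.25
position: [0.4793, -0.1834, 0.0467]
tcp_rot: [[0.995, 0.104, -0.0], [0.104, -0.995, 0.0], [-0.0, -0.0, -1.0]]
ft_force: [-0.0, -1.1, 0.1]
width: 0.0001
finger_force: 0.0
```

```bash
python3 tip.py
```

```text
5.25 [ 0.47931268 -0.18336817  0.04672886] [-0.0821 -0.1155  0.0467] [-1.04068862e-03 -1.05961253e+00  6.48737283e-02]
tip 162 [397 398] pred [393.3 173.3]
```

Request:
{"api": "move_arm", "payload": {"motion": [{"translation": [0, 0, 0.001], "turn": [0, 0, 0]}, {"translation": [0, 0, 0.002], "turn": [0, 0, 0]}, {"translation": [0, 0, 0.003], "turn": [0, 0, 0]}, {"translation": [0, 0, 0.003], "turn": [0, 0, 0]}]}}

```text
clock: 5.68
position: [0.4793, -0.1834, 0.0437]
tcp_rot: [[0.995, 0.104, -0.0], [0.104, -0.995, 0.0], [-0.0, -0.0, -1.0]]
ft_force: [-0.1, -0.7, -0.2]
width: -0.0003
finger_force: 0.0
```

Request:
{"api": "move_arm", "payload": {"motion": [{"translation": [0, 0, 0.001], "turn": [0, 0, 0]}, {"translation": [0, 0, 0.002], "turn": [0, 0, 0]}, {"translation": [0, 0, 0.002], "turn": [0, 0, 0]}]}}

```text
clock: 5.93
position: [0.4793, -0.1834, 0.0418]
tcp_rot: [[0.995, 0.104, -0.0], [0.104, -0.995, 0.0], [-0.0, -0.0, -1.0]]
ft_force: [-0.3, 0.4, 0.6]
width: -0.0001
finger_force: 0.0
```

Request:
{"api": "move_arm", "payload": {"motion": [{"translation": [0, 0, 0.001], "turn": [0, 0, 0]}, {"translation": [0, 0, 0.002], "turn": [0, 0, 0]}, {"translation": [0, 0, 0.002], "turn": [0, 0, 0]}]}}

```text
clock: 6.18
position: [0.4795, -0.1835, 0.04]
tcp_rot: [[0.995, 0.104, 0.0], [0.104, -0.995, 0.0], [0.0, 0.0, -1.0]]
ft_force: [-0.3, 0.4, 0.4]
width: 0.0002
finger_force: 0.5
```

```bash
python3 tip.py
```

```text
6.1833 [ 0.47954046 -0.18349201  0.03995618] [-0.0818 -0.1157  0.04  ] [-0.30995452  0.44940243  0.43414083]
tip 164 [395 396 397 398] pred [392.6 175.6]
```

```bash
python3 - <<'E'
import cv2,numpy as np
a=cv2.imread("pics/last.png")[120:195,360:435];t=cv2.imread("pics/lastt.png")[255:330,350:425]
r=lambda i,k:cv2.convertScaleAbs(cv2.resize(i,(400,400),interpolation=cv2.INTER_CUBIC),alpha=k)
cv2.imwrite("pics/s5.png",np.hstack([r(a,2.4),r(t,1.6)]))
E
```

```text
(no output)
```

View pics/s5.png

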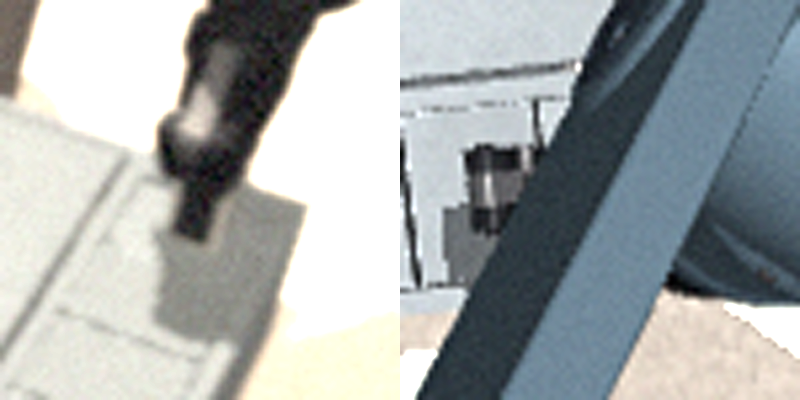

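The tip is at (190,238) in the left crop, almost at the plate centre (188,231). Contact should be close, with the true tip about 33 mm above the reported TCP.

Request:
{"api": "move_arm", "payload": {"motion": [{"translation": [0, 0, 0.0007], "turn": [0, 0, 0]}, {"translation": [0, 0, 0.0015], "turn": [0, 0, 0]}, {"translation": [0, 0, 0.0015], "turn": [0, 0, 0]}]}}

```text
clock: 6.53
position: [0.4796, -0.1836, 0.0385]
tcp_rot: [[0.995, 0.104, 0.0], [0.104, -0.995, -0.0], [0.0, 0.0, -1.0]]
ft_force: [0.5, 0.7, 2.6]
width: 0.0003
finger_force: 1.0
```

Request:
{"api": "move_arm", "payload": {"motion": [{"translation": [0, 0, 0.0007], "turn": [0, 0, 0]}, {"translation": [0, 0, 0.0015], "turn": [0, 0, 0]}, {"translation": [0, 0, 0.0015], "turn": [0, 0, 0]}]}}

```text
clock: 6.78
position: [0.4795, -0.1835, 0.0369]
tcp_rot: [[0.995, 0.104, 0.0], [0.104, -0.995, -0.0], [0.0, 0.0, -1.0]]
ft_force: [-0.6, 0.3, 1.4]
width: 0.0002
finger_force: 1.0
```

Request:
{"api": "move_arm", "payload": {"motion": [{"translation": [0, 0, 0.0007], "turn": [0, 0, 0]}, {"translation": [0, 0, 0.0015], "turn": [0, 0, 0]}, {"translation": [0, 0, 0.0015], "turn": [0, 0, 0]}]}}

```text
clock: 7.03
position: [0.4796, -0.1835, 0.0354]
tcp_rot: [[0.995, 0.104, 0.0], [0.104, -0.995, -0.0], [0.0, 0.0, -1.0]]
ft_force: [0.5, 0.8, 1.7]
width: 0.0
finger_force: 0.9
```

```bash
python3 tip.py
```

```text
7.0333 [ 0.47956831 -0.18353047  0.03536199] [-0.0818 -0.1157  0.0354] [0.48243678 0.79580708 1.6552826 ]
tip 231 [330] pred [392.1 177.1]
```

Request:
{"api": "move_arm", "payload": {"motion": [{"translation": [0, 0, 0.0], "turn": [0, 0, 0]}, {"translation": [0, 0, 0.0], "turn": [0, 0, 0]}, {"translation": [0, 0, 0.0], "turn": [0, 0, 0]}, {"translation": [0, 0, 0.0], "turn": [0, 0, 0]}, {"translation": [0, 0, 0.0], "turn": [0, 0, 0]}, {"translation": [0, 0, 0.0], "turn": [0, 0, 0]}, {"translation": [0, 0, 0.0], "turn": [0, 0, 0]}, {"translation": [0, 0, 0.0], "turn": [0, 0, 0]}, {"translation": [0, 0, 0.0], "turn": [0, 0, 0]}, {"translation": [0, 0, 0.0], "turn": [0, 0, 0]}, {"translation": [0, 0, 0.0], "turn": [0, 0, 0]}, {"translation": [0, 0, 0.0], "turn": [0, 0, 0]}]}}

```text
clock: 8.13
position: [0.4796, -0.1835, 0.0355]
tcp_rot: [[0.995, 0.104, 0.0], [0.104, -0.995, -0.0], [0.0, 0.0, -1.0]]
ft_force: [-0.5, -0.9, 2.2]
width: -0.0
finger_force: 0.8
```

```bash
python3 tip.py; python3 -c "
import cv2,numpy as np
cv2.imwrite('pics/s6.png',np.hstack([cv2.imread('pics/last.png')[:330,160:560],cv2.imread('pics/lastt.png')[90:420,160:560]]))"
```

```text
8.1333 [ 0.47957496 -0.18349869  0.03554697] [-0.0818 -0.1157  0.0355] [-0.48882932 -0.93709667  2.19734139]
tip 225 [334] pred [392.1 177.1]
```

View pics/s6.png

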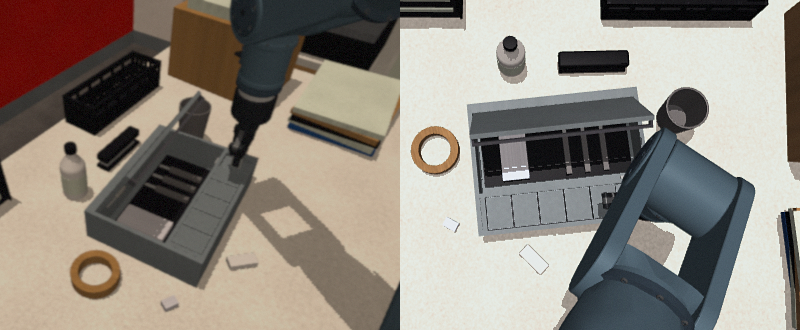

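The lid has sprung up: in the left half of the picture its edge runs around (195,95), and the bystanders look undisturbed. Next I'll lift clear and move towards the middle of the lid.

Request:
{"api": "move_arm", "payload": {"motion": [{"translation": [0, 0, -0.01], "turn": [0, 0, 0]}, {"translation": [0, 0, -0.03], "turn": [0, 0, 0]}, {"translation": [0, 0, -0.05], "turn": [0, 0, 0]}, {"translation": [0, 0, -0.075], "turn": [0, 0, 0]}, {"translation": [0, 0, -0.1], "turn": [0, 0, 0]}, {"translation": [0, -0.01, -0.115], "turn": [0, 0, 0]}, {"translation": [0, -0.03, -0.115], "turn": [0, 0, 0]}, {"translation": [0, -0.05, -0.115], "turn": [0, 0, 0]}, {"translation": [0.015, -0.065, -0.115], "turn": [0, 0, 0]}, {"translation": [0.03, -0.065, -0.115], "turn": [0, 0, 0]}, {"translation": [0.05, -0.065, -0.115], "turn": [0, 0, 0]}, {"translation": [0.07, -0.065, -0.115], "turn": [0, 0, 0]}, {"translation": [0.08, -0.065, -0.115], "turn": [0, 0, 0]}, {"translation": [0.08, -0.065, -0.115], "turn": [0, 0, 0]}]}}

```text
clock: 9.4
position: [0.5534, -0.1103, 0.1507]
tcp_rot: [[0.995, 0.105, 0.0], [0.105, -0.995, 0.0], [0.0, -0.0, -1.0]]
ft_force: [-0.3, 0.1, -0.3]
width: -0.0001
finger_force: 0.0
```

```bash
python3 tip.py; python3 -c "
import cv2,numpy as np
cv2.imwrite('pics/s7.png',np.hstack([cv2.imread('pics/last.png')[:330,160:560],cv2.imread('pics/lastt.png')[90:420,160:560]]))"
```

```text
9.4 [ 0.55341664 -0.11028456  0.15070955] [-0.0008 -0.0505  0.1507] [-0.34806961  0.1188035  -0.33621955]
tip 225 [334] pred [352.3 138.4]
```

View pics/s7.png

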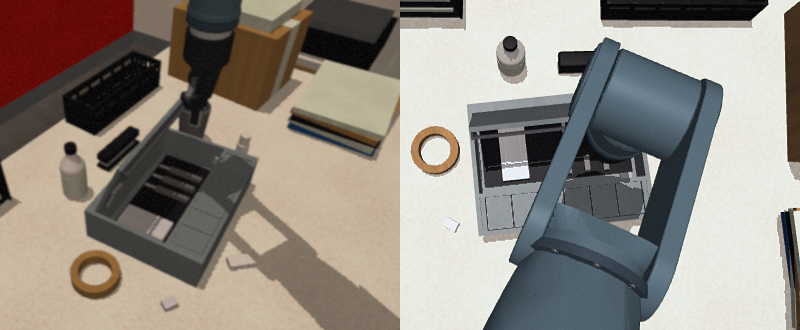

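The lid stands at about 1.2 rad and the closed fingers are just in front of its edge, near (197,105) in the left crop. Now I'll check the tip height against the edge.

```bash
python3 - <<'E'
from h import *
f=pickle.load(open("f0.pkl","rb"))["side"]
for z in(.15,.165,.175,.185,.2,.22):print(z,proj(f,[.5534,-.1103,z]).round())
for y in(-.145,-.05,.145):print(y,proj(f,w(.0475,y,.201)).round())
a=cv2.imread("pics/last.png")
for r in range(70,130,3):print(r,a[r,340:376:2].astype(int).sum(1))
E
```

```text
0.15 [352. 139.]
0.165 [353. 132.]
0.175 [354. 128.]
0.185 [355. 124.]
0.2 [356. 117.]
0.22 [357. 107.]
-0.145 [353.  86.]
-0.05 [332. 109.]
0.145 [277. 169.]
70 [169 179 184 179 177 122  68  40  48  51  45  48  38  51  54  50  59  56]
73 [168 185 168 172 134  59  45  48  60  62  38  47  42  33  54  30  58  55]
76 [177 174 180 171  95  51  70  92  68  71  72  51  30  53  58  60  50  47]
79 [275 206 181 169  82  72 117 129 119  70  50  50  47  60  54  74  49  61]
82 [537 519 450 349 195  81 135 136  99  61  56  45  52  48  52  35  45  56]
85 [536 537 537 524 347 187 140 128  80  54  45  42  38  54  63  52  47  77]
88 [533 541 549 519 322 262 234 138  75  23  30  62  53  57  38  47  53 111]
91 [522 387 350 304 271 271 226 112  56  42  10  56  51  60  39  53  83 159]
94 [378 116 146 276 286 248 125  97  64  44  64  64  44  47  46  69 335 432]
97 [266  64 106 154 170 134  96 104  74  82  53  60  56  45  77 266 502 541]
100 [257  89  70  76  91  68  60  37  44  57  48  46  42  78 383 546 559 546]
103 [213  97  42  53  76  58  51  45  42  52  19  58  46  72 212 444 540 542]
106 [133 140  94  20  49  58  50  36  56  44  44  54  87 127 147 279 517 541]
109 [157 179 149 101  76  73  66  47  42  47  56  81 157 141 167 301 525 545]
112 [171 141 156 188 191 164  52  33  40  73 196 181 185 197 185 383 538 539]
115 [131 116 130 138 146 143  36  58  58 107 221 164 147 132 211 490 531 537]
118 [148 126 133 141 156 115  56  60  52 164 212 155 140 144 344 521 538 537]
121 [132 130 139 129 151  72  39  60  49 176 205 151 135 183 453 529 535 534]
124 [128 129 131 133 152 184 161 103 104 206 179 133 135 302 516 530 527 532]
127 [128 132 127 139 136 148 150 165 172 179 144 138 155 411 535 533 526 535]
```

The tip is at row 123, so z ≈ 0.186, below the lid edge as I wanted. Now I'll push forward.

Request:
{"api": "move_arm", "payload": {"motion": [{"translation": [0.008, 0, 0], "turn": [0, 0, 0]}, {"translation": [0.016, 0, 0], "turn": [0, 0, 0]}, {"translation": [0.022, 0, 0], "turn": [0, 0, 0]}, {"translation": [0.028, 0, 0], "turn": [0, 0, 0]}, {"translation": [0.034, 0, 0], "turn": [0, 0, 0]}, {"translation": [0.04, 0, 0], "turn": [0, 0, 0]}, {"translation": [0.046, 0, 0], "turn": [0, 0, 0]}, {"translation": [0.052, 0, 0], "turn": [0, 0, 0]}, {"translation": [0.058, 0, 0], "turn": [0, 0, 0]}, {"translation": [0.064, 0, 0], "turn": [0, 0, 0]}, {"translation": [0.07, 0, 0], "turn": [0, 0, 0]}]}}

```text
clock: 10.42
position: [0.6226, -0.1032, 0.1505]
tcp_rot: [[0.995, 0.104, 0.0], [0.104, -0.995, 0.0], [0.0, -0.0, -1.0]]
ft_force: [-1.3, -0.4, 0.9]
width: -0.0
finger_force: 0.7
```

Request:
{"api": "move_arm", "payload": {"motion": [{"translation": [0.004, 0, 0], "turn": [0, 0, 0]}, {"translation": [0.008, 0, 0], "turn": [0, 0, 0]}, {"translation": [0.012, 0, 0], "turn": [0, 0, 0]}, {"translation": [0.016, 0, 0], "turn": [0, 0, 0]}, {"translation": [0.02, 0, 0], "turn": [0, 0, 0]}, {"translation": [0.02, 0, 0], "turn": [0, 0, 0]}]}}

```text
clock: 10.92
position: [0.6426, -0.1011, 0.1504]
tcp_rot: [[0.995, 0.104, 0.001], [0.104, -0.995, 0.0], [0.001, 0.0, -1.0]]
ft_force: [0.1, -0.9, 0.4]
width: -0.0002
finger_force: 0.0
```

Request:
{"api": "move_arm", "payload": {"motion": [{"translation": [0.003, 0, 0], "turn": [0, 0, 0]}, {"translation": [0.006, 0, 0], "turn": [0, 0, 0]}, {"translation": [0.009, 0, 0], "turn": [0, 0, 0]}, {"translation": [0.012, 0, 0], "turn": [0, 0, 0]}]}}

```text
clock: 11.25
position: [0.6538, -0.0999, 0.1502]
tcp_rot: [[0.995, 0.104, -0.0], [0.104, -0.995, 0.0], [-0.0, -0.0, -1.0]]
ft_force: [-1.4, -0.8, -1.0]
width: -0.0001
finger_force: 0.5
```

```bash
python3 tip.py; python3 -c "
import cv2,numpy as np
cv2.imwrite('pics/s8.png',np.hstack([cv2.resize(cv2.imread('pics/last.png')[40:240,230:430],(400,400)),cv2.resize(cv2.imread('pics/lastt.png')[120:320,220:420],(400,400))]))"
```

```text
11.25 [ 0.65381375 -0.0999245   0.15024713] [ 0.1001 -0.0505  0.1502] [-1.37763328 -0.82349868 -0.96760517]
tip 224 [334] pred [306.  122.4]
```

Request:
{"api": "move_arm", "payload": {"motion": [{"translation": [0.002, 0, 0], "turn": [0, 0, 0]}, {"translation": [0.004, 0, 0], "turn": [0, 0, 0]}, {"translation": [0.004, 0, 0], "turn": [0, 0, 0]}]}}

```text
clock: 11.6
position: [0.658, -0.0995, 0.1505]
tcp_rot: [[0.995, 0.104, 0.0], [0.104, -0.995, 0.0], [0.0, 0.0, -1.0]]
ft_force: [-1.2, -0.3, -0.7]
width: 0.0001
finger_force: 0.1
```

Request:
{"api": "move_arm", "payload": {"motion": [{"translation": [-0.01, 0, 0], "turn": [0, 0, 0]}, {"translation": [-0.03, 0, 0], "turn": [0, 0, 0]}, {"translation": [-0.06, 0, 0], "turn": [0, 0, 0]}, {"translation": [-0.09, 0, 0], "turn": [0, 0, 0]}, {"translation": [-0.12, 0, -0.01], "turn": [0, 0, 0]}, {"translation": [-0.15, 0.02, -0.03], "turn": [0, 0, 0]}, {"translation": [-0.18, 0.05, -0.05], "turn": [0, 0, 0]}, {"translation": [-0.2, 0.08, -0.05], "turn": [0, 0, 0]}, {"translation": [-0.22, 0.11, -0.05], "turn": [0, 0, 0]}, {"translation": [-0.23, 0.14, -0.05], "turn": [0, 0, 0]}, {"translation": [-0.24, 0.18, -0.05], "turn": [0, 0, 0]}, {"translation": [-0.25, 0.21, -0.05], "turn": [0, 0, 0]}, {"translation": [-0.25, 0.24, -0.05], "turn": [0, 0, 0]}, {"translation": [-0.25, 0.24, -0.05], "turn": [0, 0, 0]}, {"translation": [-0.25, 0.24, -0.05], "turn": [0, 0, 0]}]}}

```text
clock: 12.85
position: [0.4337, -0.3656, 0.2005]
tcp_rot: [[0.995, 0.101, 0.0], [0.101, -0.995, -0.0], [0.0, 0.0, -1.0]]
ft_force: [0.1, 0.7, -0.2]
width: -0.0
finger_force: 0.0
```

```bash
python3 tip.py; python3 -c "
import cv2,numpy as np
cv2.imwrite('pics/s9.png',np.hstack([cv2.imread('pics/last.png')[40:340,160:560],cv2.imread('pics/lastt.png')[90:390,160:560]]))"
python3 - <<'E'
from h import *
d=pickle.load(open("f0.pkl","rb"))
for th in(1.2,1.6,1.7,1.75,1.85):
  for n in d:
    print(th,n,[proj(d[n],w(.0975-.139*np.cos(th),y,.071+.139*np.sin(th))).round().tolist() for y in(.145,-.145)])
E
```

```text
12.85 [ 0.43365723 -0.36559545  0.20049117] [-0.1463 -0.292   0.2005] [ 0.05202003  0.67600045 -0.15819844]
tip 225 [334] pred [468.2  79.4]
1.2 side [[278.0, 169.0], [353.0, 86.0]]
1.2 top [[228.0, 218.0], [414.0, 200.0]]
1.6 side [[249.0, 153.0], [329.0, 74.0]]
1.6 top [[225.0, 182.0], [411.0, 165.0]]
1.7 side [[242.0, 151.0], [323.0, 73.0]]
1.7 top [[224.0, 174.0], [410.0, 157.0]]
1.75 side [[238.0, 150.0], [320.0, 73.0]]
1.75 top [[224.0, 170.0], [409.0, 153.0]]
1.85 side [[231.0, 149.0], [314.0, 72.0]]
1.85 top [[224.0, 162.0], [407.0, 145.0]]
```

View pics/s9.png

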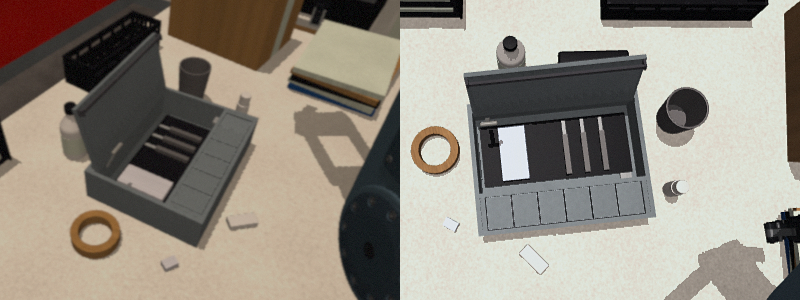

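The lid's far edge runs from (224,163) to (407,146) in full top-view pixels, which matches an angle of about 1.8 rad. Everything around the box is in place and the arm is clear.

```bash
python3 -c "
from plant import robot
print(robot.job_done())"
```

```text
the job is handed in; nothing more can be done
None
```

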